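Index the vial reader's sample wheel to the next hole

ROBOT

A 6-joint arm with a two-finger parallel gripper is mounted at the origin on the work surface. World frame = base frame: x ahead of the robot, y to its left, z up, the work surface at z = 0. Lengths are in m, angles in degrees, forces in N, time in s.
With the tool pointing down it reaches from about 0.4 to 0.825 m from the base axis. Payload 7 kg.
Tool frame: the origin (TCP) lies midway between the tips of the shut fingers; the grasp point (between the pads) lies 19 mm behind it (ctrl.grip_point_offset is the distance from the TCP to the grasp point, in m); x points along the fingers, y is the direction in which the jaws open and shut, and the axes are right-handed (so a half turn about x gives the same grasp; the last joint's range is limited). The gripper opens to 88 mm and grips with 3 to 60 N. Pads are 19 mm wide; open, the fingers measure 130 mm over their backs; the gripper's body (78 mm by 193 mm) begins 47 mm behind the grasp point.
Start: joints at [88.871, 20.546, 0.682, 0, -70.136, -16.507], TCP at [0.205, 0.643, 0.227] pointing down, gripper open.
Joint ranges: [-176.03, 176.03], [-82.01, 121.73], [-58.28, 71.71], [-173.87, 95.51], [-174.79, -0.11], [-173.66, 173.66]. Speed limits (degrees/s): [136.94, 136.94, 172.46, 180, 180, 180].

INTERFACE

Orientations are given as [roll, pitch, yaw] about the fixed x, y, z axes, in that order (R = Rz(yaw) Ry(pitch) Rx(roll)).
In Python, from plant import ctrl gives the robot as it stands.
- The arm moves only by the tool drive_tool, never from a script. Its argument "plan" is a list of rows, each a list of 3 entries, a list of its own where there are three numbers: the shift along the tool's x, y, z in m, then the turn, a rotation vector about the tool's x, y, z in degrees, then the opening, from 0 (shut) to 1 (fully open). In form: [[[dx, dy, dz], [wx, wy, wz], grip], ...]. A call has 1 to 20 rows; each row is the pose to reach, as a shift and turn from the pose measured when the call began, along the tool's axes at that moment; what a row does not reach only later rows make up. A row lasts 1/12 s, in which the tool goes at most 41.7 mm and 7.16 degrees, less where a joint would pass 70% of its speed; a pose out of reach is approached as far as the arm can. A call with a gripper value outside its range is refused whole. The fingers move at their own pace and stop on an object; the grip force is fixed at half the most. Time passes only in rows, so rows that repeat a pose let the fingers close. It gives the time, the measured TCP pose, the force and the opening at its end, in the units of the state.
- ctrl.get_obs(): the state, without advancing time (a new reading comes with each control period).
- ctrl.snapshot(name): name is "side" or "top" or "wrist"; returns the picture (384x512x3 uint8, blue, green, red); there is no depth.
- ctrl.get_calibration(name): a dict with "fx", "fy", "cx", "cy" (pixels), "R" (3x3) and "t" (3): a world point X has camera coordinates R X + t. Camera axes: x right, y down, z forward; pixel columns grow to the right and rows downward; lengths in m; the calibration is good to about 2 mm. A picture is of the moment at which its call begins: read the wrist's pose just before it. get_calibration takes no time and is no camera call; for the wrist camera it gives the pose at the moment of the call.
- ctrl.close_job(): hands the job in, once; it reports no verdict.
Trained networks look in the newest picture that a camera, given by its name, has taken for a name from the list of things; names that differ only in an ending like _2 or _b are one class to them, and where a whole thing is asked for, a point or a joint stands for the part that bears it (a point fixed in the world has none). Each returns a list of dicts, best first, with "confidence" (0 to 1); they miss things now and then, are a little off and sometimes report something else, mostly with a low value. They report only what shows in the picture. A call takes as long as a camera call.
- ctrl.cut_out(camera, name): "pixels" (384x512 bool, what is visible of it) and "pixel" ([column, row] in pixels, amid what is visible of it).
- ctrl.landmark_of(camera, name): "pixel" ([column, row] in pixels: a listed point, or the origin of a listed thing).
The state is a dict: "clock": time; "joint_pos": joint angles; "qvel": joint speeds; "tau": joint torques, N m; "tool_pos": TCP position; "orientation": TCP orientation; "force": force on the tool from outside, world axes, zero at the start; "moment": the same for the moment, N m; "opening": finger opening in m.
Only numpy, scipy, OpenCV 4.12 (cv2) and the standard library are available. Lean on these libraries where they do the work, as an engineer would, in place of code of your own. Each camera call takes 0.05 s, during which the arm holds its last target. There are 200 camera calls.

TASK

The vial under the read head has been read: bring the next one under it. With the fingertips, press the indexing plunger on the rim of the sample wheel fully in, keep it pressed while you push the wheel clockwise (seen from above) off its hole, and let the plunger spring back out into the very next hole, so that the wheel is locked one station further on. Do not turn the wheel backwards or run past that hole, touch or lift none of the vials, and leave everything else on the bench where it is.

Things in the scene. Friction and masses are not known exactly. Their poses are not given: they have to be found in the camera images.
- reader: White bench vial reader, fixed to the bench; 385 mm long, 240 mm wide. Origin: on the bench, directly below the wheel's axis, which is vertical. Its x axis points from the wheel's axis to the upright column and read head (head: 130 mm wide, overhanging the wheel from 47 mm outwards, underside 128 mm and top 183 mm above the bench), y to the left of that, z up. A dark steel index ring with 12 holes, 30 degrees apart, is fixed to it under the wheel, 40 to 50 mm above the bench.
- wheel (a joint): Angle of the sample wheel (aluminium disc 224 mm across, top 62 mm above the bench, 12 black vial pockets on an 88 mm radius), rad. 0 at the start, locked in a hole; grows CLOCKWISE seen from above; one station (hole to hole) is 30 degrees = 0.5236. When free it turns with light friction (about 0.6 N at the plunger) and stays where it is left. Locked in a hole it has about 0.4 degrees of play either way.
- plunger (a joint): How far the indexing plunger is pressed in, m: 0 = sprung fully out, 0.010 = fully in. It moves straight down; the spring takes 2.5 N to start and 8 N fully in. The round-nosed pin clears its hole from 7 mm on. Let go between holes, it stays about 7 mm in, its pin sliding along the underside of the ring, and springs out by itself once within about 1.3 degrees of a hole.
- plunger_top (a point): Centre of the flat top of the plunger: a dark rubber-faced button 36 mm across in an aluminium housing 48 mm across, on a lug at the wheel's rim, 150 mm from its axis; at the start 135 degrees counter-clockwise (from above) of the read head. Out, it stands 103 mm above the bench and 11 mm above its housing. A fingertip pressing on it takes the wheel round with it by friction.
- wheel_axis (a point): Point on the wheel's vertical axis, 103 mm above the bench (fixed).
- vial0_mid (a point): Middle of a capped amber glass vial, 28 mm across and 61 mm high, standing loose in a pocket of the wheel with its middle 92.5 mm and its cap 123 mm above the bench; under the read head at the start.
- vial1_mid (a point): Middle of a capped amber glass vial, 28 mm across and 61 mm high, standing loose in a pocket of the wheel with its middle 92.5 mm and its cap 123 mm above the bench; the next one to be read, one station counter-clockwise of the head at the start.
- vial2_mid (a point): Middle of a capped amber glass vial, 28 mm across and 61 mm high, standing loose in a pocket of the wheel with its middle 92.5 mm and its cap 123 mm above the bench; two stations counter-clockwise of the head.
- vial3_mid (a point): Middle of a capped amber glass vial, 28 mm across and 61 mm high, standing loose in a pocket of the wheel with its middle 92.5 mm and its cap 123 mm above the bench; three stations counter-clockwise of the head.
- vial4_mid (a point): Middle of a capped amber glass vial, 28 mm across and 61 mm high, standing loose in a pocket of the wheel with its middle 92.5 mm and its cap 123 mm above the bench; already read, one station clockwise of the head.
- vial5_mid (a point): Middle of a capped amber glass vial, 28 mm across and 61 mm high, standing loose in a pocket of the wheel with its middle 92.5 mm and its cap 123 mm above the bench; already read, two stations clockwise of the head.
- spare_vial: Bystander: a like vial, 61 mm high, standing loose on the bench near the end of the reader's base; origin under its centre.
- marker: Bystander: marker pen, 130 mm long, 16 mm thick, lying on the bench by the end of the base; origin under its middle.
- specimen_cup: Bystander: lidded white cup, 68 mm across, 68 mm high; origin under its centre.
- reagent_pack: Bystander: white and yellow carton 75 x 120 x 55 mm; origin under its centre.
- wash_bottle: Bystander: white bottle 64 mm across, 170 mm high; origin under its centre.
- slide_box: Bystander: blue slide box 87 x 102 x 35 mm; origin under its centre.

How it is judged:
By the outcome, as a careful person would: the job done as asked, in the order asked, and still so for the second after the job is handed in, with the robot touching nothing.
It also fails if it takes over 38 s, if anything falls off the work surface, if the arm or the gripper's body presses on something with over 40 N, if the wrist force passes 120 N, or if a joint passes its speed limit or range.

## Working session

There is one attempt and no reset: what is moved stays moved. The work goes in short steps, Python scripts to look and compute and a tool call to move; the robot and the scene stay as the last step left them, time stands still between calls to the robot, and variables do not carry over. Pictures are saved under pics/ and viewed, about 8 in all and at most 12, crops included, and the job is handed in when it is done.

Besides the shell and the picture viewer there is one more tool, called after "Call:" as name(argument=value, ...) on one line, values as JSON. drive_tool: Moves the arm, as the interface text tells. Its arguments: {"type":"object","properties":{"plan":{"type":"array","items":{"type":"array"}}},"required":["plan"]}

```bash
mkdir -p pics; cat > h.py <<'E'
import numpy as np, cv2
from plant import ctrl
from scipy.spatial.transform import Rotation as Ro
def ray(c,p):
    K=ctrl.get_calibration(c); R=np.array(K['R']);t=np.array(K['t'])
    d=R.T@np.array([(p[0]-K['cx'])/K['fx'],(p[1]-K['cy'])/K['fy'],1]); return -R.T@t,d
def atz(c,p,z):
    o,d=ray(c,p); return o+d*(z-o[2])/d[2]
def proj(c,X):
    K=ctrl.get_calibration(c); q=np.array(K['R'])@X+np.array(K['t']); return [K['fx']*q[0]/q[2]+K['cx'],K['fy']*q[1]/q[2]+K['cy']]
E
python3 - <<'E'
from h import *
np.set_printoptions(precision=4,suppress=True)
o=ctrl.get_obs(); print(o)
Z=dict(plunger_top=.103,wheel_axis=.103,vial0_mid=.0925,vial1_mid=.0925,vial3_mid=.0925,vial5_mid=.0925,reader=0)
ims=[]
for c in ("side","top"):
    im=ctrl.snapshot(c); cv2.imwrite(f"pics/{c}0.png",im)
    for n,z in Z.items():
        for r in ctrl.landmark_of(c,n)[:2]: print(c,n,np.array(r['pixel']),round(r['confidence'],2),atz(c,r['pixel'],z))
E
```

```text
{'clock': 0.0, 'joint_pos': array([ 88.8708,  20.5887,   0.6337,  -0.0206, -70.135 , -16.5058]), 'qvel': array([-0.0439, -0.0631,  0.0881,  0.0577,  0.0142,  0.0881]), 'tau': array([ -0.001 , -58.2718,  29.3053,   6.9969,   0.0068,  -0.0002]), 'tool_pos': array([0.2044, 0.6428, 0.2257]), 'orientation': array([  94.3268,   89.908 , -103.3153]), 'force': array([-0.0271,  0.037 ,  0.327 ]), 'moment': array([ 0.0235, -0.0109, -0.0246]), 'opening': 0.08744884510759944}
side plunger_top [268.7 232.8] 0.71 [0.4636 0.0939 0.103 ]
side wheel_axis [215.8 210.7] 0.66 [0.6122 0.0641 0.103 ]
side vial0_mid [281.  198.8] 0.64 [ 0.4625 -0.0339  0.0925]
side vial1_mid [194.3 231.8] 0.44 [0.6439 0.1363 0.0925]
side vial1_mid [283.4 197.1] 0.34 [ 0.4578 -0.0417  0.0925]
side vial3_mid [273.2 231.1] 0.75 [0.4558 0.0777 0.0925]
side vial3_mid [231.6 237.8] 0.58 [0.5491 0.1273 0.0925]
side vial5_mid [194.7 197.6] 0.56 [0.6851 0.0287 0.0925]
top plunger_top [219.  220.7] 0.49 [0.4693 0.085  0.103 ]
top wheel_axis [225.3 177.9] 0.78 [0.6204 0.0647 0.103 ]
top wheel_axis [218.4 221.8] 0.71 [0.4654 0.087  0.103 ]
top vial0_mid [118.7 188.5] 0.54 [0.5803 0.4421 0.0925]
top vial1_mid [228.4 183.5] 0.61 [0.6017 0.0539 0.0925]
top vial3_mid [206.1 192.7] 0.55 [0.5682 0.1325 0.0925]
top vial5_mid [238.9 155. ] 0.65 [0.704  0.0178 0.0925]
top vial5_mid [218.1 224.2] 0.46 [0.4572 0.0886 0.0925]
top reader [227.9 180.9] 0.77 [0.6209 0.0592 0.    ]
```

```bash
python3 - <<'E'
from h import *
a=cv2.imread("pics/side0.png")[110:310,90:390]; b=cv2.imread("pics/top0.png")[100:290,90:340]
cv2.imwrite("pics/s0.png",cv2.resize(a,(800,533),interpolation=3)); cv2.imwrite("pics/t0.png",cv2.resize(b,(780,593),interpolation=3))
E
```

```text
(no output)
```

View pics/s0.png

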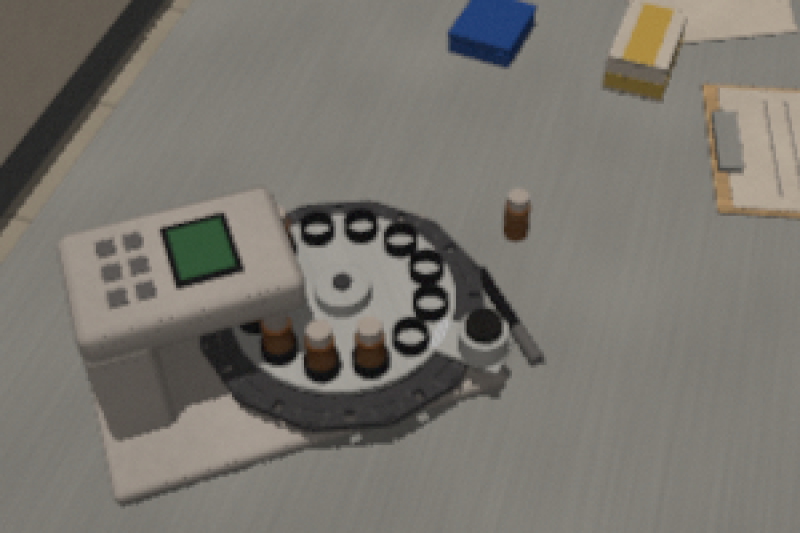

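View pics/t0.png

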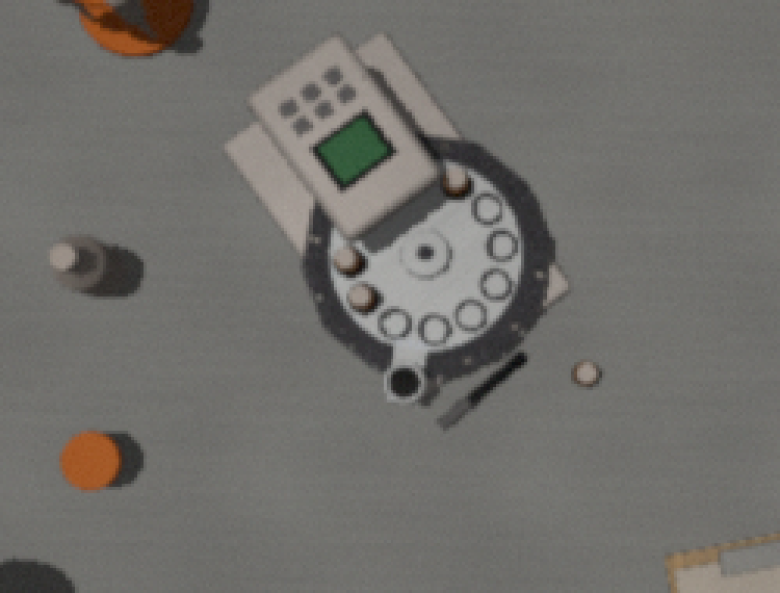

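```bash
python3 - <<'E'
from h import *
np.set_printoptions(precision=4,suppress=True)
print("btn side",atz("side",[271.9,231.9],.103),"top",atz("top",[219.5,222.1],.103))
# hub / outer checks: triangulate button and hub
def tri(p,q):
    (o1,d1),(o2,d2)=ray("side",p),ray("top",q)
    s=np.linalg.lstsq(np.c_[d1,-d2],o2-o1,rcond=None)[0]; a=o1+d1*s[0];b=o2+d2*s[1]; return (a+b)/2,np.linalg.norm(a-b)
P,e=tri([271.9,231.9],[219.5,222.1]);H,e2=tri([90+342/2.667,110+281/2.667],[90+426/3.12,100+253/3.12])
print(P,e,H,e2,np.linalg.norm((P-H)[:2]),np.degrees(np.arctan2(*(P-H)[[1,0]])))
s=ctrl.get_obs(); R=Ro.from_euler('xyz',s['orientation'],degrees=True).as_matrix(); print(R)
print("shift",R.T@(np.array([P[0],P[1],.2])-s['tool_pos']))
for n in ["wash_bottle","specimen_cup"]:
  for r in ctrl.landmark_of("top",n)[:1]: print(n,r['confidence'],atz("top",r['pixel'],0))
E
```

```text
btn side [0.4567 0.089  0.103 ] top [0.4644 0.0832 0.103 ]
[0.4613 0.0831 0.0946] 0.006749394072266378 [0.6097 0.0606 0.0814] 0.0035077434720733928 0.15011433087382636 171.3977372074103
[[ 0.     -0.303  -0.953 ]
 [ 0.0001 -0.953   0.303 ]
 [-1.     -0.0001  0.    ]]
shift [ 0.0266  0.4561 -0.4144]
wash_bottle 0.83 [0.5845 0.4638 0.    ]
specimen_cup 0.64 [0.3782 0.447  0.    ]
```

Call:
drive_tool(plan=[[[0.0,0.456,-0.414],[0,0,0],0],[[0.0,0.456,-0.414],[0,0,0],0],[[0.0,0.456,-0.414],[0,0,0],0],[[0.0,0.456,-0.414],[0,0,0],0],[[0.0,0.456,-0.414],[0,0,0],0],[[0.0,0.456,-0.414],[0,0,0],0],[[0.0,0.456,-0.414],[0,0,0],0],[[0.0,0.456,-0.414],[0,0,0],0],[[0.0,0.456,-0.414],[0,0,0],0],[[0.0,0.456,-0.414],[0,0,0],0],[[0.0,0.456,-0.414],[0,0,0],0],[[0.0,0.456,-0.414],[0,0,0],0],[[0.0,0.456,-0.414],[0,0,0],0],[[0.0,0.456,-0.414],[0,0,0],0],[[0.0,0.456,-0.414],[0,0,0],0],[[0.0,0.456,-0.414],[0,0,0],0],[[0.0,0.456,-0.414],[0,0,0],0],[[0.0,0.456,-0.414],[0,0,0],0],[[0.0,0.456,-0.414],[0,0,0],0]])

```text
clock: 2.48
tool_pos: [0.4607, 0.0839, 0.2267]
orientation: [-108.2, 90.0, 54.2]
force: [1.0, 0.2, -0.1]
opening: 0.0004
```

```bash
python3 - <<'E'
from h import *
np.set_printoptions(precision=4,suppress=True)
im=ctrl.snapshot("wrist")
for n,z in dict(plunger_top=.103,wheel_axis=.103,vial3_mid=.0925,vial2_mid=.0925).items():
    for r in ctrl.landmark_of("wrist",n)[:2]: print(n,np.array(r['pixel']),r['confidence'],atz("wrist",r['pixel'],z))
for r in ctrl.cut_out("wrist","plunger_top")[:1]: print(r['pixel'],r['pixels'].sum())
s=ctrl.get_obs()
print("tip px",proj("wrist",s['tool_pos']), s['tool_pos'])
cv2.imwrite("pics/w0.png",im); cv2.imwrite("pics/w0b.png",cv2.resize(im,(768,576)))
E
```

```text
plunger_top [252.6 181.8] 0.83 [0.4648 0.0841 0.103 ]
wheel_axis [227.9  30.5] 0.63 [0.6081 0.0621 0.103 ]
vial3_mid [181.6 111.4] 0.57 [0.5556 0.1317 0.0925]
vial2_mid [147.7  74.4] 0.88 [0.5984 0.1503 0.0925]
[254.5, 183.3] 828
tip px [np.float64(253.05296541417943), np.float64(238.81558623341095)] [0.4607 0.0839 0.2266]
```

View pics/w0b.png

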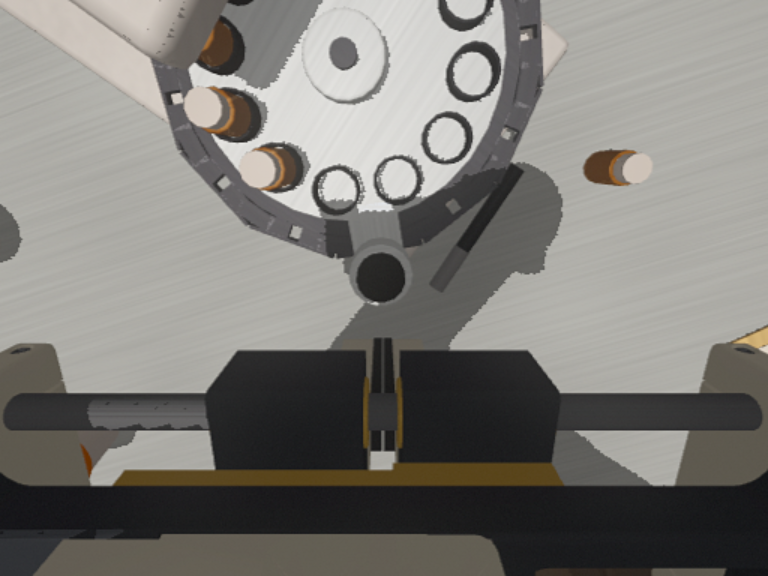

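Call:
drive_tool(plan=[[[0.04,0,-0.001],[0,0,0],0],[[0.08,0,-0.001],[0,0,0],0],[[0.11,0,-0.001],[0,0,0],0],[[0.118,0,-0.001],[0,0,0],0],[[0.118,0,-0.001],[0,0,0],0],[[0.118,0,-0.001],[0,0,0],0]])

```text
clock: 3.28
tool_pos: [0.4625, 0.0841, 0.1096]
orientation: [175.3, 90.0, -22.2]
force: [0.2, 0.3, 0.6]
opening: 0.0007
```

```bash
python3 - <<'E'
from h import *
np.set_printoptions(precision=4,suppress=True)
s=ctrl.get_obs(); print(s['tool_pos'],s['force'],s['orientation'])
im=ctrl.snapshot("side"); ctrl.snapshot("wrist"); 
for n,z in dict(plunger_top=.103,wheel_axis=.103).items():
    for r in ctrl.landmark_of("wrist",n)[:2]: print(n,np.array(r['pixel']),r['confidence'],atz("wrist",r['pixel'],z))
cv2.imwrite("pics/s1.png",cv2.resize(im[170:290,180:340],(800,600),interpolation=3))
E
```

```text
[0.4625 0.0841 0.1096] [0.2194 0.3417 0.6156] [175.3352  89.9587 -22.165 ]
plunger_top [251.7 234.5] 0.74 [0.4627 0.0856 0.103 ]
```

View pics/s1.png

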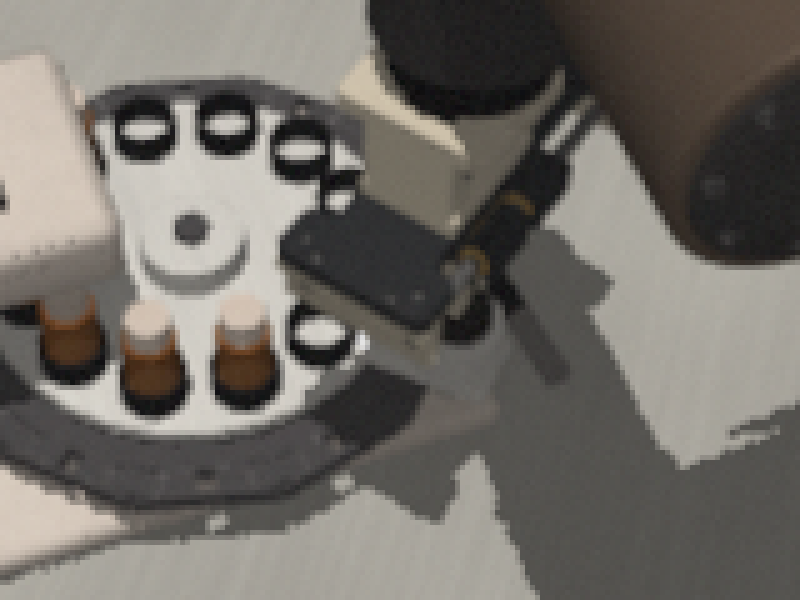

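Call:
drive_tool(plan=[[[0.005,0,0],[0,0,0],0],[[0.008,0,0],[0,0,0],0],[[0.01,0,0],[0,0,0],0],[[0.012,0,0],[0,0,0],0],[[0.012,0,0],[0,0,0],0],[[0.012,0,0],[0,0,0],0]])

```text
clock: 3.98
tool_pos: [0.4634, 0.0846, 0.0987]
orientation: [-135.0, 89.7, 27.5]
force: [1.6, 0.8, 5.0]
opening: 0.0005
```

Call:
drive_tool(plan=[[[0.003,0,0],[0,0,0],0],[[0.006,0,0],[0,0,0],0],[[0.008,0,0],[0,0,0],0],[[0.009,0,0],[0,0,0],0],[[0.01,0,0],[0,0,0],0],[[0.01,0,0],[0,0,0],0],[[0.01,0,0],[0,0,0],0]])

```text
clock: 4.57
tool_pos: [0.4635, 0.0848, 0.0922]
orientation: [-140.3, 89.7, 22.2]
force: [-18.7, 2.0, 47.6]
opening: 0.0003
```

```bash
python3 - <<'E'
from h import *
np.set_printoptions(precision=4,suppress=True)
s=ctrl.get_obs(); print(s['tool_pos'],s['force'],s['orientation'])
R=Ro.from_euler('xyz',s['orientation'],degrees=True).as_matrix(); print(R)
C=np.array([.610,.061]); p=s['tool_pos'][:2]-C; print(np.linalg.norm(p),np.degrees(np.arctan2(p[1],p[0])))
for a in (2,4,6,8,10,12,14,16,18,20,22,24,25,26,27,28,29,30):
    c,q=np.cos(np.radians(-a)),np.sin(np.radians(-a)); n=np.array([[c,-q],[q,c]])@p; print(a,R.T@np.r_[n-p,0])
E
```

```text
[0.4635 0.0848 0.0922] [-18.6727   1.9671  47.6036] [-140.3099   89.6827   22.2449]
[[ 0.0051 -0.2998 -0.954 ]
 [ 0.0021 -0.954   0.2998]
 [-1.     -0.0035 -0.0043]]
0.1483991023143582 170.78034999644794
2 [ 0.     -0.0051  0.0007]
4 [ 0.     -0.0103  0.0011]
6 [ 0.     -0.0155  0.0014]
8 [ 0.0001 -0.0206  0.0015]
10 [ 0.0001 -0.0258  0.0015]
12 [ 0.0001 -0.031   0.0012]
14 [ 0.0001 -0.0362  0.0008]
16 [ 0.0001 -0.0413  0.0002]
18 [ 0.0002 -0.0464 -0.0006]
20 [ 0.0002 -0.0515 -0.0016]
22 [ 0.0002 -0.0566 -0.0027]
24 [ 0.0002 -0.0616 -0.0041]
25 [ 0.0002 -0.0641 -0.0048]
26 [ 0.0003 -0.0665 -0.0056]
27 [ 0.0003 -0.069  -0.0064]
28 [ 0.0003 -0.0714 -0.0072]
29 [ 0.0003 -0.0739 -0.0081]
30 [ 0.0003 -0.0763 -0.0091]
```

Call:
drive_tool(plan=[[[0.0015,0,0],[0,0,0],0],[[0.0015,-0.0026,0.0004],[1,0,0],0],[[0.0015,-0.0051,0.0007],[2,0,0],0],[[0.0015,-0.0103,0.0011],[4,0,0],0],[[0.0015,-0.0155,0.0014],[6,0,0],0],[[0.0015,-0.0206,0.0015],[8,0,0],0],[[0.0015,-0.0258,0.0015],[10,0,0],0],[[0.0015,-0.031,0.0012],[12,0,0],0],[[0.0015,-0.031,0.0012],[12,0,0],0],[[0.0015,-0.031,0.0012],[12,0,0],0]])

```text
clock: 5.4
tool_pos: [0.4715, 0.1157, 0.0927]
orientation: [-120.8, 89.6, 29.8]
force: [-12.8, 5.2, 26.9]
opening: 0.0005
```

```bash
cat > m.py <<'E'
from h import *
import sys
np.set_printoptions(precision=4,suppress=True)
s=ctrl.get_obs(); print(s['tool_pos'],s['force'],s['clock'])
R=Ro.from_euler('xyz',s['orientation'],degrees=True).as_matrix(); print(R)
C=np.array([.610,.061]); p=s['tool_pos'][:2]-C; t=170.78-np.degrees(np.arctan2(p[1],p[0])); print("r",np.linalg.norm(p),"turned",t)
w=ctrl.snapshot("wrist"); cv2.imwrite(f"pics/w{sys.argv[1]}.png",cv2.resize(w,(768,576)))
im=ctrl.snapshot("side"); cv2.imwrite(f"pics/s{sys.argv[1]}.png",cv2.resize(im[150:290,160:340],(792,616))[:600])
for c in ("wrist","side"):
  for n,z in dict(plunger_top=.093,vial2_mid=.0925,vial3_mid=.0925).items():
    for r in ctrl.landmark_of(c,n)[:1]: X=atz(c,r['pixel'],z); print(c,n,r['confidence'],X, np.linalg.norm(X[:2]-C),np.degrees(np.arctan2(X[1]-C[1],X[0]-C[0])))
for a in (t+2,t+4,t+6,t+8,t+10,24,26,27,28,29,29.5,30,30.5,31):
    d=np.radians(t-a); n=np.array([[np.cos(d),-np.sin(d)],[np.sin(d),np.cos(d)]])@p; print(round(a,1),round(a-t,1),(R.T@np.r_[n-p,0])[1:])
E
python3 m.py 2
```

```text
[0.4715 0.1157 0.0927] [-12.7704   5.1653  26.9194] 5.4
[[ 0.0056 -0.4911 -0.8711]
 [ 0.0032 -0.8711  0.4911]
 [-1.     -0.0055 -0.0033]]
r 0.14891404454033266 turned 12.318278018374514
wrist plunger_top 0.79 [0.468 0.116 0.093] 0.1522404420836653 158.83884517943125
wrist vial2_mid 0.66 [0.6189 0.1506 0.0925] 0.09004242468412305 84.29566589024235
wrist vial3_mid 0.6 [0.5727 0.1406 0.0925] 0.08794162499528567 115.10044687582105
side plunger_top 0.6 [0.4637 0.1038 0.093 ] 0.15244960790624407 163.71264996500935
side vial2_mid 0.61 [0.6168 0.151  0.0925] 0.09029023823818576 85.67999777006875
side vial3_mid 0.6 [0.5719 0.1433 0.0925] 0.09070077348138515 114.80618732641885
14.3 2.0 [-0.0052  0.0006]
16.3 4.0 [-0.0103  0.0011]
18.3 6.0 [-0.0155  0.0013]
20.3 8.0 [-0.0207  0.0014]
22.3 10.0 [-0.0259  0.0013]
24 11.7 [-0.0303  0.0011]
26 13.7 [-0.0355  0.0006]
27 14.7 [-0.0381  0.0004]
28 15.7 [-0.0406  0.    ]
29 16.7 [-0.0432 -0.0003]
29.5 17.2 [-0.0445 -0.0006]
30 17.7 [-0.0458 -0.0008]
30.5 18.2 [-0.047 -0.001]
31 18.7 [-0.0483 -0.0012]
```

Call:
drive_tool(plan=[[[0.0015,-0.0052,0.0006],[2,0,0],0],[[0.0015,-0.0103,0.0011],[4,0,0],0],[[0.0015,-0.0155,0.0013],[6,0,0],0],[[0.0015,-0.0207,0.0014],[8,0,0],0],[[0.0015,-0.0259,0.0013],[10,0,0],0],[[0.0015,-0.0303,0.0011],[11.7,0,0],0],[[0.0015,-0.0355,0.0006],[13.7,0,0],0],[[0.0015,-0.0381,0.0004],[14.7,0,0],0],[[0.0015,-0.0381,0.0004],[14.7,0,0],0],[[0.0015,-0.0381,0.0004],[14.7,0,0],0]])

```text
clock: 6.63
tool_pos: [0.4904, 0.1502, 0.0929]
orientation: [-100.5, 89.5, 35.4]
force: [-6.4, 4.8, 17.4]
opening: 0.0004
```

```bash
python3 m.py 3
```

```text
[0.4904 0.1502 0.0929] [-6.3888  4.7849 17.3603] 6.6333
[[ 0.0073 -0.6958 -0.7182]
 [ 0.0052 -0.7182  0.6958]
 [-1.     -0.0088 -0.0016]]
r 0.14926288699124932 turned 27.499546956591473
wrist plunger_top 0.63 [0.5951 0.1487 0.093 ] 0.08896532388341741 99.66040357925671
wrist vial2_mid 0.75 [0.6419 0.1461 0.0925] 0.09085513825094828 69.45033648372934
wrist vial3_mid 0.96 [0.5942 0.1494 0.0925] 0.08980620275674246 100.12172675028621
side plunger_top 0.54 [0.4917 0.1531 0.093 ] 0.14997072808038175 142.1005068318749
side vial2_mid 0.55 [0.6385 0.1418 0.0925] 0.08570367002506789 70.55982287138751
side vial3_mid 0.52 [0.5928 0.1483 0.0925] 0.0889730383177134 101.16605023742609
29.5 2.0 [-0.0052  0.0006]
31.5 4.0 [-0.0104  0.001 ]
33.5 6.0 [-0.0156  0.0012]
35.5 8.0 [-0.0208  0.0012]
37.5 10.0 [-0.026   0.0011]
24 -3.5 [ 0.009  -0.0014]
26 -1.5 [ 0.0039 -0.0006]
27 -0.5 [ 0.0013 -0.0002]
28 0.5 [-0.0013  0.0002]
29 1.5 [-0.0039  0.0005]
29.5 2.0 [-0.0052  0.0006]
30 2.5 [-0.0065  0.0007]
30.5 3.0 [-0.0078  0.0008]
31 3.5 [-0.0091  0.0009]
```

View pics/w3.png

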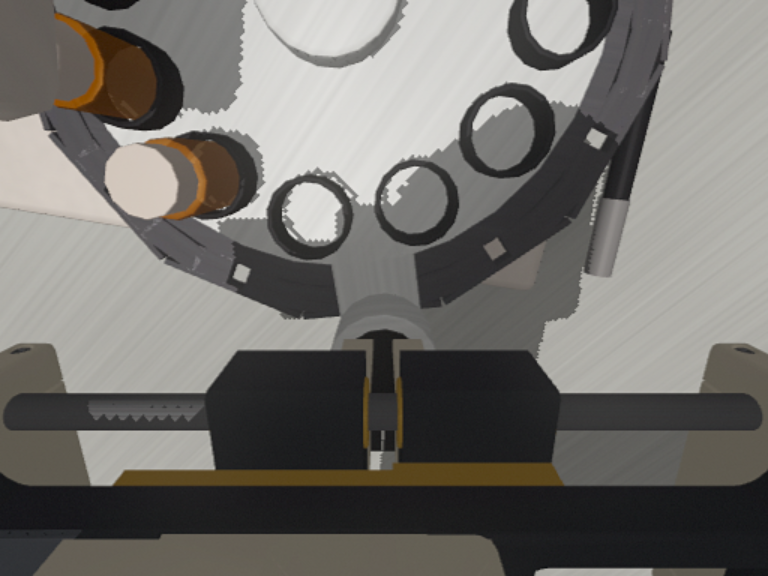

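Call:
drive_tool(plan=[[[0.0015,-0.0026,0.0003],[1,0,0],0],[[0.0015,-0.0047,0.0005],[1.8,0,0],0],[[0.0015,-0.0057,0.0006],[2.2,0,0],0],[[0.0015,-0.0057,0.0006],[2.2,0,0],0],[[0.0015,-0.0057,0.0006],[2.2,0,0],0]])

```text
clock: 7.45
tool_pos: [0.4945, 0.1557, 0.093]
orientation: [-96.8, 89.3, 36.9]
force: [-4.2, 2.4, 14.4]
opening: 0.0003
```

```bash
python3 m.py 4 | head -9
```

```text
[0.4945 0.1557 0.093 ] [-4.2226  2.4389 14.3649] 7.45
[[ 0.0092 -0.7225 -0.6914]
 [ 0.0069 -0.6913  0.7225]
 [-0.9999 -0.0114 -0.0014]]
r 0.14933747125151706 turned 30.129470421100024
wrist plunger_top 0.77 [0.4928 0.1555 0.093 ] 0.15049589854562723 141.1185356691018
wrist vial2_mid 0.93 [0.6452 0.1442 0.0925] 0.09028849110418234 67.07057803308105
wrist vial3_mid 0.79 [0.5997 0.1481 0.0925] 0.08766876104330591 96.77006614171627
side vial2_mid 0.72 [0.6488 0.1407 0.0925] 0.08861990446262573 64.03280285355696
```

Call:
drive_tool(plan=[[[-0.003,0,0],[0,0,0],0],[[-0.008,0,0],[0,0,0],0],[[-0.015,0,0],[0,0,0],0],[[-0.025,0,0],[0,0,0],0],[[-0.06,0,0],[0,0,0],0],[[-0.1,0,0],[0,0,0],0],[[-0.13,0,0],[0,0,0],0],[[-0.13,0,0],[0,0,0],0],[[-0.13,0,0],[0,0,0],0]])

```text
clock: 8.6
tool_pos: [0.4938, 0.1552, 0.2253]
orientation: [-95.5, 89.1, 38.3]
force: [-1.1, 0.4, -0.5]
opening: 0.0005
```

```bash
sed -i 's/plunger_top=.093/plunger_top=.103/' m.py; python3 m.py 5 | head -11; python3 - <<'E'
from h import *
w=cv2.imread("pics/w0b.png"); v=cv2.imread("pics/w5.png"); s=cv2.imread("pics/s5.png")
cv2.imwrite("pics/c5.png",np.hstack([cv2.resize(v[:400],(400,300)),cv2.resize(s,(400,300))]))
cv2.imwrite("pics/d5.png",np.hstack([cv2.resize(w[180:340,260:500],(399,300)),cv2.resize(v[180:340,260:500],(399,300))]))
E
```

```text
[0.4938 0.1552 0.2253] [-1.1423  0.4222 -0.5408] 8.6
[[ 0.0122 -0.7225 -0.6913]
 [ 0.0096 -0.6912  0.7226]
 [-0.9999 -0.0155 -0.0015]]
r 0.14961486275007496 turned 29.82339137720888
wrist plunger_top 0.95 [0.4913 0.1547 0.103 ] 0.1512127552303583 141.70523065150692
wrist vial2_mid 0.68 [ 0.489  -0.0731  0.0925] 0.18059440284577405 -132.06183811210684
wrist vial3_mid 0.94 [0.5943 0.1483 0.0925] 0.0887452591402367 100.18128522619756
side vial2_mid 0.46 [0.6392 0.1401 0.0925] 0.08429758592074182 69.72946149373432
side vial3_mid 0.56 [0.5991 0.146  0.0925] 0.08575033580468551 97.33381643043833
31.8 2.0 [-0.0052  0.0006]
```

View pics/w5.png

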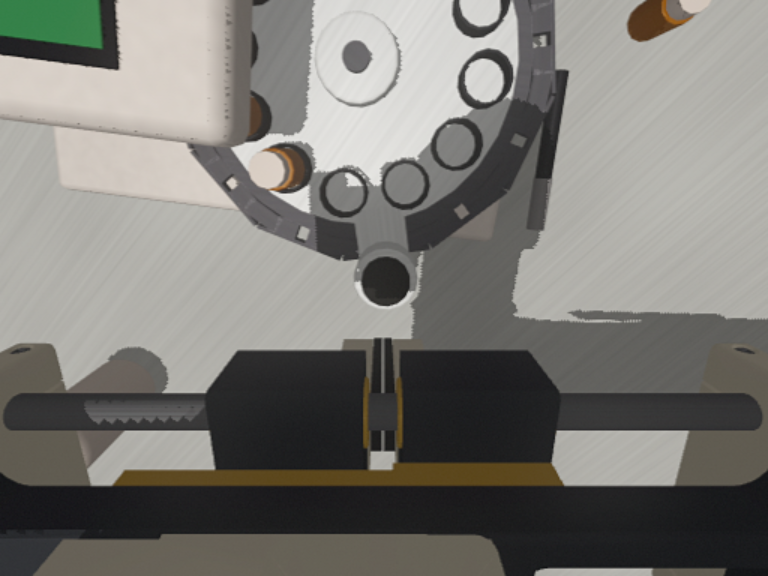

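View pics/d5.png

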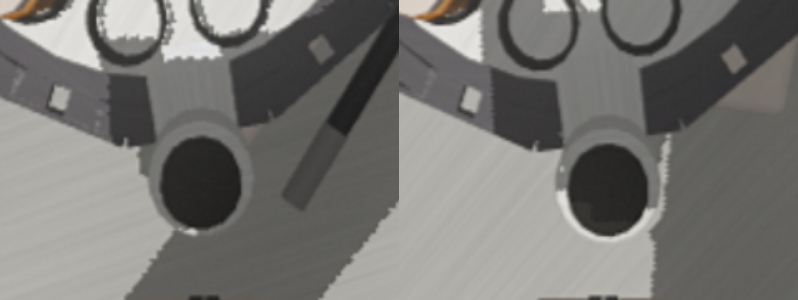

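```bash
python3 -c "
from plant import ctrl
print(ctrl.close_job())"
```

```text
the job is handed in; nothing more can be done
None
```

The wheel is one station further on, with the next vial under the read head, and I handed the job in at about 9 s of the 38 s allowed.

I pressed the plunger fully in with the shut fingertips. The tip was at 92 to 93 mm above the bench and the wrist force peaked at about 51 N. I kept it pressed while moving the wheel about 30° clockwise with no backward motion, then lifted straight off; the gripper is clear of everything.

**Checks that agreed**
- **Angle:** the fingertip travelled about 29.9 to 30.1°. Network readings after release put the plunger about 29° from its starting angle.
- **Lock:** in the before and after wrist pictures the button has the same size and the same offset from its housing. So it is fully out, which is only possible in a hole.
- **Surroundings:** the spare vial and marker showed no change in the last wrist picture.

**Checks that disagreed or were not done**
- **Vial readings:** some network readings of the vials in the last pictures were a few degrees off, and one was a false hit in the wrong place. I ignored those.
- **Not tested:** I did not nudge the wheel to test the lock, and I took no final top picture of the other bystanders.

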